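Free the stuck specimen slide and run it to its end stop

ROBOT

A 6-joint arm with a two-finger parallel gripper is mounted at the origin on a cart in front of the work surface, level with it; the furniture and walls round the work are solid. World frame = base frame: x ahead of the robot, y to its left, z up, the work surface at z = 0. Lengths are in m, angles in rad, forces in N, time in s.
With the tool pointing down it reaches from about 0.375 to 0.825 m from the base axis. Payload 5.5 kg.
Tool frame: the origin (TCP) lies at the very end of the fingers, on their centre line; the grasp point (between the pads) lies 19 mm behind it; z points along the fingers, y is the direction in which the jaws open and shut (so a half turn about z gives the same grasp; the last joint's range is limited). The gripper opens to 85 mm and grips with 20 to 120 N. Pads are 22 mm wide; open, the fingers measure 114 mm over their backs; the gripper's body (76 mm by 85 mm) begins 54 mm behind the grasp point. The pads swing forward as they close: fully open they stand 13 mm farther back than shut.
Start: joints at [1.174, 0.314, -0.047, 1.21, 0, 1.571], TCP at [0.232, 0.553, 0.231] pointing down, gripper open.
Joint ranges: [-2.67, 2.67], [-0.69, 1.73], [-1.03, 1.25], [-2.08, 2.16], [-1.42, 1.45], [-3.14, 3.14]. Speed limits (rad/s): [2.39, 2.39, 3.01, 3.14, 3.14, 3.14].

INTERFACE

Orientations are given as a unit quaternion [x, y, z, w].
In Python, from bench import arm gives the robot as it stands.
- The arm moves only by the tool step_arm, never from a script. Its argument "series" is a list of rows, each a list of 7 numbers: the shift along the world's x, y, z in m, then the turn, a rotation vector about the world's x, y, z in rad, then the closure, from 0 (fully open) to 1 (shut). In form: [[tx, ty, tz, wx, wy, wz, jaw], ...]. A call has 1 to 8 rows; each row shifts and turns the pose as measured when the row begins; what a row does not reach is not made up. A row lasts 1/10 s, in which the tool goes at most 50 mm and 8.59 degrees, less where a joint would pass 70% of its speed; a pose out of reach is approached as far as the arm can. A call is refused whole if a number of a shift passes 0.05 or a number of a turn 0.15, either way. A call with a gripper value outside its range is refused whole. The fingers move at their own pace and stop on an object; "force" is the grip in N (left out, the last holds). Time passes only in rows, so rows that do not move let the fingers close. It gives the time, the measured TCP pose, the force and the opening at its end, in the units of the state.
- arm.get_obs(): the state, without advancing time (a new reading comes with each control period).
- arm.camera(name): name is "scene" or "top" or "wrist"; returns the picture (384x512x3 uint8, red, green, blue); there is no depth.
- arm.get_calibration(name): a dict with "K" (3x3 intrinsics, pixels), "extrinsics" (4x4, takes a point from camera to world coordinates). Camera axes: x right, y up, looking along -z (the intrinsics and any distortion apply to the point x, -y, -z); pixel columns grow to the right and rows downward; lengths in m; the calibration is good to about 2 mm. A picture is of the moment at which its call begins: read the wrist's pose just before it. get_calibration takes no time and is no camera call; for the wrist camera it gives the pose at the moment of the call.
- arm.close_job(): hands the job in, once; it reports no verdict.
The state is a dict: "time_s": time; "joint_pos": joint angles; "qd": joint speeds; "joint_efforts": joint torques, N m; "tool_pos": TCP position; "tool_rot": TCP orientation; "contact_force": force on the tool from outside, world axes, zero at the start; "ft_torque": the same for the moment, N m; "opening": opening from 0.0 (shut) to 1.0 (fully open).
Only numpy, scipy, OpenCV 4.12 (cv2) and the standard library are available. Lean on these libraries where they do the work, as an engineer would, in place of code of your own. Each camera call takes 0.05 s, during which the arm holds its last target. There are 200 camera calls.

TASK

Of the two specimen slides on the bench, the one carrying the bronze bushing is stuck with dried oil. Push its carriage along the rail by the upright dark plate at its rear, towards the far end of the slide, until it breaks free and comes to rest against the end stop hidden inside the rail; do not ram it hard against the stop. Leave it there and do not shift the carriage with the gear.

Things in the scene. Friction and masses are not known exactly. Their poses are not given: they have to be found in the camera images.
- bushing_slide: Fixed slide that carries the bronze bushing: grey base plate 260 x 84 x 12 mm, steel rail along its middle with black end caps (up to 27 mm above the bench). Origin: centre of the plate's underside, on the bench. x runs along the rail in the direction of pushing (roughly away from the robot), y across it, z up.
- bushing_carriage (a joint): Position (m) along the rail of the carriage with the bushing (70 mm long, 60 mm wide, 40 mm high, bushing fixed on it up to 70 mm): 0 rear end of travel, growing along the slide's x, 0.09 = rigid end stop (65 mm of bare rail still ahead of it). Starts at 0 to 0.015. Up to about 0.02 it sticks and takes 9 to 14 N; beyond, it runs at 2 to 4 N. Stays where left.
- bushing_push_face (a point): Middle of the rear face of the dark upright plate at the rear of the bushing's carriage, 53 mm above the bench; moves with the carriage. The plate is 56 mm wide (across the rail), 6 mm thick and spans 27 to 73 mm above the bench; behind it the space is open above 27 mm. x points in the direction of pushing, into the plate.
- gear_push_face (a point): The same point on the other, identical slide, whose carriage holds a steel gear (52 mm diameter, 16 mm thick). This carriage must stay where it is.

How it is judged:
By the outcome, as a careful person would: the job done as asked, in the order asked, and still so for the second after the job is handed in, with the robot touching nothing.
It also fails if it takes over 32 s, if anything falls off the work surface, if the arm or the gripper's body presses on something with over 40 N, if the wrist force passes 120 N, or if a joint passes its speed limit or range.

## Working session

There is one attempt and no reset: what is moved stays moved. The work goes in short steps, Python scripts to look and compute and a tool call to move; the robot and the scene stay as the last step left them, time stands still between calls to the robot, and variables do not carry over. Pictures are saved under pics/ and viewed, about 8 in all and at most 12, crops included, and the job is handed in when it is done.

Besides the shell and the picture viewer there is one more tool, called by a JSON object that holds its "op" and its "data". step_arm: Moves the arm, as the interface text tells. Its arguments: {"type":"object","properties":{"series":{"type":"array","items":{"type":"array","items":{"type":"number"}}},"force":{"type":"number"}},"required":["series"]}

```bash
mkdir -p pics
python3 - <<'E'
from bench import arm
import cv2,numpy as np
np.set_printoptions(precision=4,suppress=True)
for n in("top","scene"):
    im=arm.camera(n); cv2.imwrite(f"pics/{n}0.png",im[:,:,::-1]); c=arm.get_calibration(n); print(n,c)
print(arm.get_obs())
E
```

```text
top {'K': array([[417.858 ,   0.    , 254.6895],
       [  0.    , 417.858 , 191.1739],
       [  0.    ,   0.    ,   1.    ]]), 'extrinsics': array([[-0.0527,  0.9705, -0.2352,  0.3477],
       [-0.9986, -0.0492,  0.0205, -0.0758],
       [ 0.0083,  0.2359,  0.9717,  0.8941],
       [ 0.    ,  0.    ,  0.    ,  1.    ]])}
scene {'K': array([[489.9158,   0.    , 251.2216],
       [  0.    , 489.9158, 188.4275],
       [  0.    ,   0.    ,   1.    ]]), 'extrinsics': array([[-0.6888,  0.5335, -0.4908,  0.105 ],
       [-0.7249, -0.5125,  0.4603,  0.3169],
       [-0.006 ,  0.6729,  0.7397,  0.7061],
       [ 0.    ,  0.    ,  0.    ,  1.    ]])}
{'time_s': 0.1, 'joint_pos': array([ 1.174 ,  0.3141, -0.048 ,  1.2102,  0.    ,  1.5708]), 'qd': array([-0.0011, -0.0024,  0.0011, -0.0023,  0.0014, -0.0003]), 'joint_efforts': array([  0.0002, -54.0768,  34.0541,   0.0112,   0.    ,   0.    ]), 'tool_pos': array([0.2317, 0.5529, 0.2305]), 'tool_rot': array([ 0.1971,  0.9804, -0.0007, -0.0001]), 'contact_force': array([-0.1963, -0.1858, -0.1242]), 'ft_torque': array([0.0301, 0.0342, 0.036 ]), 'opening': 1.000403035850991}
```

View pics/top0.png

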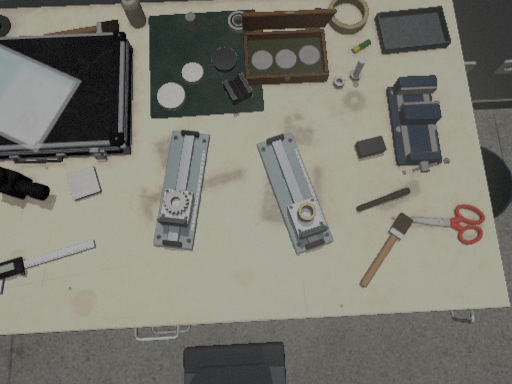

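View pics/scene0.png

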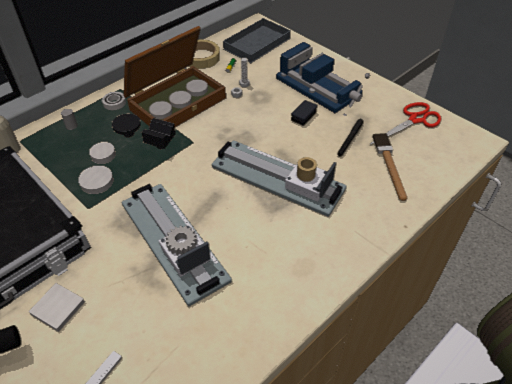

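The bushing slide is the right one in the top view: plate corners near (258,140), (287,133), (330,243), (300,250), bushing at (306,212). The gear slide is to its left.

```bash
cat > h.py <<'E'
import cv2,numpy as np
from bench import arm
np.set_printoptions(precision=4,suppress=True)
def ray(c,uv,z):
    K,E=c["K"],c["extrinsics"]
    d=np.linalg.inv(K)@np.array([uv[0],uv[1],1.]); d=E[:3,:3]@(d*[1,-1,-1]); o=E[:3,3]
    return o+d*(z-o[2])/d[2]
def pix(c,p):
    K,E=c["K"],c["extrinsics"]; q=E[:3,:3].T@(np.asarray(p)-E[:3,3])*[1,-1,-1]; q=K@q; return q[:2]/q[2]
E
python3 - <<'E'
from h import *
im=cv2.imread("pics/top0.png"); c=arm.get_calibration("top")
hsv=cv2.cvtColor(im,cv2.COLOR_BGR2HSV)
print(hsv[165,262],hsv[160,268],hsv[215,322],hsv[200,250],im[165,268])
# table is yellowish (b<r); plate bluish (b>r)
m=((im[:,:,0].astype(int)-im[:,:,2])>5).astype(np.uint8)
roi=np.zeros_like(m); roi[125:260,245:345]=1; m*=roi
m=cv2.morphologyEx(m,cv2.MORPH_CLOSE,np.ones((3,3)))
cs=max(cv2.findContours(m,0,2)[0],key=cv2.contourArea)
w=np.array([ray(c,p,0.012)[:2] for p in cs[:,0]])
r=cv2.minAreaRect((w*1000).astype(np.float32)); print(r); b=cv2.boxPoints(r)/1000; print(b)
big=cv2.resize(im[120:265,235:350],None,fx=5,fy=4.0*1.25,interpolation=cv2.INTER_CUBIC)
for p in b:
    q=(pix(c,[*p,0.012])-[235,120]+.5)*5; cv2.circle(big,tuple(int(v) for v in q),4,(0,0,255),1)
s=cv2.imread("pics/scene0.png"); cs_=arm.get_calibration("scene")
sb=cv2.resize(s[130:220,205:355],None,fx=4,fy=4,interpolation=cv2.INTER_CUBIC)
for p in b:
    q=(pix(cs_,[*p,0.012])-[205,130]+.5)*4; cv2.circle(sb,tuple(int(v) for v in q),4,(0,0,255),1)
out=np.zeros((600,800,3),np.uint8)
a=cv2.resize(big,None,fx=.5,fy=.5) 
out[:360,:600]=sb; 
cv2.imwrite("pics/s1.png",sb); cv2.imwrite("pics/t1.png",cv2.resize(big,(476,600)))
E
```

```text
[ 30  25 166] [ 86  15 137] [ 90   2 155] [ 30  21 169] [134 136 128]
((550.7955932617188, -154.45281982421875), (254.90542602539062, 29.68929100036621), 16.052982330322266)
[[ 0.4242 -0.1754]
 [ 0.4324 -0.204 ]
 [ 0.6774 -0.1335]
 [ 0.6692 -0.1049]]
```

View pics/t1.png

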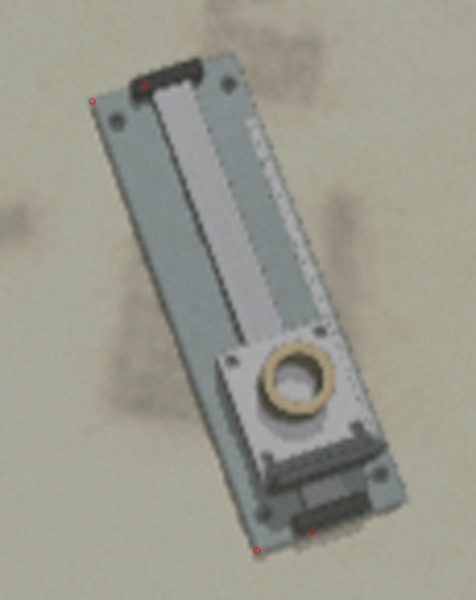

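View pics/s1.png

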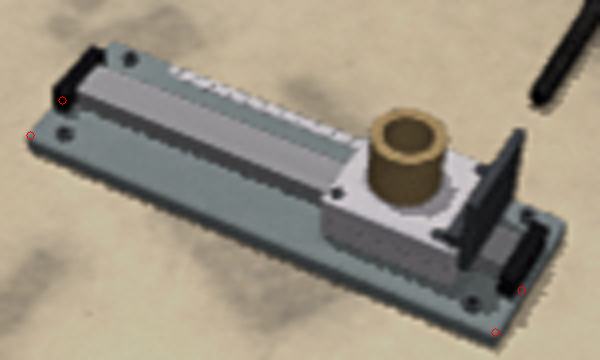

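```bash
python3 - <<'E'
from h import *
c=arm.get_calibration("top"); s=arm.get_calibration("scene")
T=lambda u,v:(u/4.139+235-.4,v/4.138+120-.4); S=lambda u,v:(u/4+205-.4,v/4+130-.4)
P=np.array([ray(c,T(*p),.012)[:2] for p in[(94,100),(232,55),(406,503),(257,553)]])
print(P, [np.linalg.norm(P[i]-P[i-1]) for i in range(4)])
o=P.mean(0); x=(P[0]+P[1]-P[2]-P[3]); x/=np.linalg.norm(x); y=np.array([-x[1],x[0]]); print("o",o,"x",x,"yaw",np.arctan2(x[1],x[0]))
P2=np.array([ray(s,S(*p),.012)[:2] for p in[(28,138),(112,42),(567,225),(495,345)]]);o2=P2.mean(0);x2=(P2[0]+P2[1]-P2[2]-P2[3]);print("scene",P2,o2,np.arctan2(x2[1],x2[0]))
L=lambda p:(np.array([(p[:2]-o)@x,(p[:2]-o)@y]),)
for n,cc,q,z in[("T bush top",c,T(297,379),.07),("S bush top",s,S(408,136),.07),("T carr fl",c,T(218,355),.04),("T carr fr",c,T(323,325),.04),("S carr fl",s,S(322,200),.04),
 ("T right rear top",c,T(385,447),.073),("T left rear top",c,T(268,480),.073),("T left bottom",c,T(275,491),.027),("S topright",s,S(522,130),.073),("S topleft",s,S(468,188),.073),("S botleft",s,S(463,270),.027)]:
    print(n,*L(ray(cc,q,z)))
E
python3 - <<'E'
from h import *
im=arm.camera("wrist") if 0 else None
t=cv2.imread("pics/top0.png"); s=cv2.imread("pics/scene0.png")
a=cv2.resize(t[208:250,280:340],(600,420),interpolation=cv2.INTER_CUBIC)
cv2.imwrite("pics/t2.png",a)
E
```

```text
[[ 0.6697 -0.106 ]
 [ 0.6918 -0.1824]
 [ 0.4442 -0.2534]
 [ 0.4228 -0.1754]] [np.float64(0.2564103230337046), np.float64(0.07948619816322142), np.float64(0.2576179487591353), np.float64(0.08088549464368724)]
o [ 0.5571 -0.1793] x [0.962  0.2732] yaw 0.27674452782956793
scene [[ 0.6684 -0.1031]
 [ 0.6923 -0.1815]
 [ 0.4437 -0.2515]
 [ 0.4193 -0.1698]] [ 0.5559 -0.1765] 0.26793387776551586
T bush top [-0.0586  0.0007]
S bush top [-0.058   0.0003]
T carr fl [-0.0301  0.0284]
T carr fr [-0.0326 -0.0273]
S carr fl [-0.0308  0.0303]
T right rear top [-0.1037 -0.0271]
T left rear top [-0.1005  0.0316]
T left bottom [-0.1028  0.0231]
S topright [-0.1025 -0.0266]
S topleft [-0.0968  0.0192]
S botleft [-0.1023  0.0256]
```

View pics/t2.png

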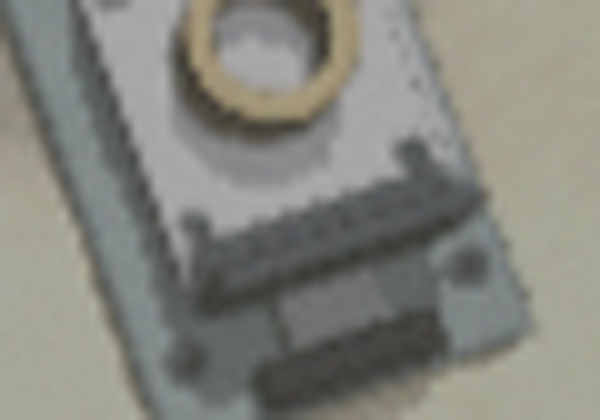

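The plate is the dark strip with its rear face at slide x ≈ -0.102 (all readings within about 3 mm). The measured plate comes out at about 257 x 80 mm against 260 x 84 mm, and yaw is about 0.272. The push point is about (0.459, -0.207). I'll approach behind it with the jaws shut and the jaw axis across the rail.

{"op": "step_arm", "data": {"series": [[0.0235, -0.038, 0, 0, 0, 0.084, 1], [0.0235, -0.038, 0, 0, 0, 0.084, 1], [0.0235, -0.038, 0, 0, 0, 0.084, 1], [0.0235, -0.038, 0, 0, 0, 0.084, 1], [0.0235, -0.038, 0, 0, 0, 0.084, 1], [0.0235, -0.038, 0, 0, 0, 0.084, 1], [0.0235, -0.038, 0, 0, 0, 0.084, 1], [0.0235, -0.038, 0, 0, 0, 0.084, 1]]}}

```text
time_s: 0.9
tool_pos: [0.42, 0.2408, 0.2265]
tool_rot: [-0.156, 0.988, -0.002, -0.001]
contact_force: [1.0, 0.6, -0.4]
opening: 0.003
```

{"op": "step_arm", "data": {"series": [[0.005, -0.043, 0, 0, 0, -0.02, 1], [0.005, -0.043, 0, 0, 0, -0.02, 1], [0.005, -0.043, 0, 0, 0, 0, 1], [0.005, -0.043, 0, 0, 0, 0, 1], [0.0, -0.043, 0, 0, 0, 0, 1], [-0.01, -0.043, 0, 0, 0, 0, 1], [-0.01, -0.043, 0, 0, 0, 0, 1], [-0.01, -0.043, 0, 0, 0, 0, 1]]}}

```text
time_s: 1.7
tool_pos: [0.4103, -0.1172, 0.2245]
tool_rot: [-0.136, 0.991, -0.003, -0.001]
contact_force: [0.8, -0.2, 0.3]
opening: 0.002
```

Run:
```python
from h import *
o=arm.get_obs(); print(o)
a=np.arctan2(o["tool_rot"][1],o["tool_rot"][0]); print(2*a-np.pi/2)
```

```text
{'time_s': 1.7, 'joint_pos': array([-0.2735, -0.0092, -0.4437,  1.1369, -0.0061, -0.5474]), 'qd': array([-1.0771, -0.0067, -0.0112, -0.0149, -0.0018, -1.0678]), 'joint_efforts': array([  6.9716, -34.1832,  32.2342,   0.667 ,  -0.0182,   1.1355]), 'tool_pos': array([ 0.4103, -0.1172,  0.2245]), 'tool_rot': array([-0.1365,  0.9906, -0.0027, -0.0015]), 'contact_force': array([ 0.8138, -0.1775,  0.3469]), 'ft_torque': array([-0.0366, -0.0601,  0.0111]), 'opening': 0.0015986389920439818}
1.8446269548235033
```

{"op": "step_arm", "data": {"series": [[0.002, -0.033, 0, 0, 0, 0, 1], [0.002, -0.033, 0, 0, 0, 0, 1], [0.001, -0.033, 0, 0, 0, 0, 1], [0, 0, -0.035, 0, 0, 0, 1], [0, 0, -0.035, 0, 0, 0, 1], [0, 0, -0.035, 0, 0, 0, 1], [0, 0, 0, 0, 0, 0, 1]]}}

```text
time_s: 2.4
tool_pos: [0.4118, -0.2269, 0.1164]
tool_rot: [-0.131, 0.991, -0.004, -0.001]
contact_force: [-0.6, 0.8, -0.3]
opening: -0.002
```

Run:
```python
from h import *
for n in("scene","wrist"): cv2.imwrite(f"pics/{n}3.png",arm.camera(n)[:,:,::-1])
s=cv2.imread("pics/scene3.png")[60:240,200:420]; cv2.imwrite("pics/a3.png",np.hstack([cv2.resize(s,(440,360)),cv2.resize(cv2.imread("pics/wrist3.png"),(360,360))]))
o=arm.get_obs(); print(o["time_s"],o["tool_pos"],o["contact_force"],2*np.arctan2(o["tool_rot"][1],o["tool_rot"][0])-np.pi/2)
```

```text
2.5 [ 0.4147 -0.2283  0.1205] [-0.1518 -0.0299  1.0389] 1.8335669447691947
```

View pics/a3.png

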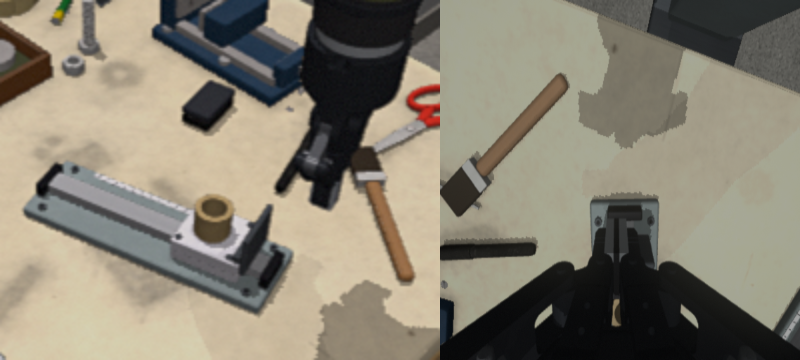

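Scene shows the shut fingers behind the dark plate, and the wrist view shows them about centred over the slide's rear end (slide columns 592–660, fingers near 618). I'll shift 10 mm sideways and descend to z = 0.045.

{"op": "step_arm", "data": {"series": [[-0.0025, 0.0095, -0.02, 0, 0, 0.009, 1], [0, 0, -0.025, 0, 0, 0, 1], [0, 0, -0.02, 0, 0, 0, 1], [0, 0, -0.006, 0, 0, 0, 1], [0, 0, 0, 0, 0, 0, 1]]}}

```text
time_s: 3.0
tool_pos: [0.421, -0.222, 0.0588]
tool_rot: [-0.136, 0.991, -0.011, 0.009]
contact_force: [0.1, -0.3, 0.6]
opening: 0.001
```

```bash
cat >> h.py <<'E'
def slide(p):
    d=np.asarray(p)[:2]-[.5565,-.178]; return np.array([d@[.9632,.2687],d@[-.2687,.9632]])
def st():
    o=arm.get_obs(); f=o["contact_force"]; print(o["time_s"],o["tool_pos"],"slide",slide(o["tool_pos"]),"F",f,"along",f[:2]@[.9632,.2687],"yaw",2*np.arctan2(o["tool_rot"][1],o["tool_rot"][0])-np.pi/2)
E
python3 -c "from h import *; st()"
```

```text
3.0 [ 0.421  -0.222   0.0588] slide [-0.1424 -0.006 ] F [ 0.1481 -0.3412  0.6084] along 0.05096553605218082 yaw 1.844565154817713
```

{"op": "step_arm", "data": {"series": [[-0.004, 0.007, -0.008, 0, 0, 0, 1], [0, 0, 0, 0, 0, 0, 1]]}}

```text
time_s: 3.2
tool_pos: [0.4188, -0.2155, 0.0531]
tool_rot: [-0.136, 0.991, -0.012, 0.01]
contact_force: [-0.6, 0.8, 0.6]
opening: -0.003
```

```bash
python3 -c "
from h import *; st(); o=arm.get_obs(); print(o['joint_pos'],o['tool_rot'],o['qd'])"
```

```text
3.2 [ 0.4188 -0.2155  0.0531] slide [-0.1427  0.0009] F [-0.5615  0.7662  0.604 ] along -0.3349760350629571 yaw 1.8445104224955582
[-0.4699  0.2049 -0.6347  0.701  -0.0076 -0.7437] [-0.1364  0.9905 -0.0117  0.0102] [-0.0057 -0.0188  0.0555  0.0147 -0.0061 -0.0031]
```

{"op": "step_arm", "data": {"series": [[0, 0, -0.005, 0.02, 0.023, 0, 1], [0.0096, 0.0027, 0, 0, 0, 0, 1], [0.0067, 0.0019, 0, 0, 0, 0, 1], [0.0029, 0.0008, 0, 0, 0, 0, 1], [0, 0, 0, 0, 0, 0, 1]]}}

```text
time_s: 3.7
tool_pos: [0.442, -0.2104, 0.0496]
tool_rot: [-0.137, 0.991, -0.0, 0.001]
contact_force: [0.2, -0.1, -0.2]
opening: 0.001
```

```bash
python3 -c "
from h import *; st(); print(arm.get_obs()['tool_rot'])"
```

```text
3.7 [ 0.442  -0.2104  0.0496] slide [-0.1189 -0.0005] F [ 0.203  -0.0658 -0.2199] along 0.17787830450776415 yaw 1.8449120948474977
[-0.1366  0.9906 -0.0003  0.0009]
```

{"op": "step_arm", "data": {"series": [[0.0019, 0.0005, 0, 0, 0, 0, 1], [0.0019, 0.0005, 0, 0, 0, 0, 1], [0.0019, 0.0005, 0, 0, 0, 0, 1], [0.0019, 0.0005, 0, 0, 0, 0, 1]]}}

```text
time_s: 4.1
tool_pos: [0.4458, -0.2091, 0.0493]
tool_rot: [-0.136, 0.991, -0.001, -0.003]
contact_force: [-6.4, -2.3, 5.5]
opening: -0.002
```

```bash
python3 -c "
from h import *; st()"
```

```text
4.1 [ 0.4458 -0.2091  0.0493] slide [-0.115  -0.0002] F [-6.4104 -2.291   5.4507] along -6.790059853609585 yaw 1.8437983894173748
```

Contact at slide x ≈ -0.115, as predicted, with 6.8 N. Pushing on gently.

{"op": "step_arm", "data": {"series": [[0.0029, 0.0008, 0, 0, 0, 0, 1], [0.0029, 0.0008, 0, 0, 0, 0, 1], [0.0029, 0.0008, 0, 0, 0, 0, 1], [0.0029, 0.0008, 0, 0, 0, 0, 1]]}}

```text
time_s: 4.5
tool_pos: [0.4475, -0.2085, 0.0491]
tool_rot: [-0.134, 0.991, -0.004, -0.013]
contact_force: [-7.4, -3.5, 5.6]
opening: -0.003
```

```bash
python3 -c "
from h import *; st()"
```

```text
4.5 [ 0.4475 -0.2085  0.0491] slide [-0.1132 -0.0001] F [-7.3749 -3.4772  5.5872] along -8.037826742614936 yaw 1.83975655472085
```

{"op": "step_arm", "data": {"series": [[0.0048, 0.0013, 0, 0.008, -0.02, 0.003, 1], [0.0048, 0.0013, 0, 0.003, -0.01, 0, 1], [0.0048, 0.0013, 0, 0.003, -0.01, 0, 1], [0.0048, 0.0013, 0, 0.003, -0.01, 0, 1]]}}

```text
time_s: 4.9
tool_pos: [0.4551, -0.2061, 0.0483]
tool_rot: [-0.133, 0.991, -0.002, 0.003]
contact_force: [-10.0, -3.3, 8.3]
opening: -0.001
```

```bash
python3 -c "
from h import *; st();print(arm.get_obs()['tool_rot'])"
```

```text
4.9 [ 0.4551 -0.2061  0.0483] slide [-0.1052  0.0002] F [-9.9666 -3.2852  8.3075] along -10.482528590603744 yaw 1.8382673736686672
[-0.1333  0.9911 -0.0019  0.0026]
```

It is moving (about 9 mm in). Continuing, with smaller steps as it nears break-free.

{"op": "step_arm", "data": {"series": [[0.0048, 0.0013, 0, 0.003, -0.01, 0.003, 1], [0.0048, 0.0013, 0, 0.003, -0.008, 0.003, 1], [0.0043, 0.0012, 0, 0.003, -0.008, 0, 1], [0.0043, 0.0012, 0, 0.003, -0.008, 0, 1]]}}

```text
time_s: 5.3
tool_pos: [0.4666, -0.2026, 0.0477]
tool_rot: [-0.135, 0.991, 0.0, 0.015]
contact_force: [-2.2, -1.4, 1.2]
opening: -0.002
```

```bash
python3 -c "
from h import *; st();print(arm.get_obs()['tool_rot'])"
```

```text
5.3 [ 0.4666 -0.2026  0.0477] slide [-0.0932  0.0004] F [-2.1964 -1.4414  1.1675] along -2.502889527637768 yaw 1.8407614450927396
[-0.1346  0.9908  0.0004  0.0146]
```

Broken free (force fell to 2.5 N). About 65 mm of free run remains.

{"op": "step_arm", "data": {"series": [[0.0048, 0.0013, 0, 0, 0.01, 0.001, 1], [0.0048, 0.0013, 0, 0, 0.01, 0.001, 1], [0.0048, 0.0013, 0, 0, 0.005, 0, 1], [0.0048, 0.0013, 0, 0, 0, 0, 1], [0.0048, 0.0013, 0, 0, 0, 0, 1], [0.0048, 0.0013, 0, 0, 0, 0, 1], [0.0048, 0.0013, 0, 0, 0, 0, 1], [0.0048, 0.0013, 0, 0, 0, 0, 1]]}}

```text
time_s: 6.1
tool_pos: [0.5086, -0.1904, 0.0475]
tool_rot: [-0.136, 0.991, 0.003, 0.001]
contact_force: [-2.6, -0.3, 2.0]
opening: -0.001
```

```bash
python3 -c "
from h import *; st();print(arm.get_obs()['tool_rot'])"
```

```text
6.1 [ 0.5086 -0.1904  0.0475] slide [-0.0495  0.0009] F [-2.5922 -0.3471  1.9618] along -2.5900841442810703 yaw 1.8436311074776865
[-0.136   0.9907  0.003   0.0011]
```

{"op": "step_arm", "data": {"series": [[0.0034, 0.0009, 0, 0, 0, 0, 1], [0.0029, 0.0008, 0, 0, 0, 0, 1], [0.0024, 0.0007, 0, 0, 0, 0, 1], [0.0019, 0.0005, 0, 0, 0, 0, 1], [0.0019, 0.0005, 0, 0, 0, 0, 1], [0.0019, 0.0005, 0, 0, 0, 0, 1]]}}

```text
time_s: 6.7
tool_pos: [0.5243, -0.1859, 0.0475]
tool_rot: [-0.136, 0.991, 0.003, 0.001]
contact_force: [-1.5, -0.5, 1.6]
opening: -0.0
```

```bash
python3 -c "
from h import *; st();print(arm.get_obs()['tool_rot'])"
```

```text
6.7 [ 0.5243 -0.1859  0.0475] slide [-0.0331  0.001 ] F [-1.4641 -0.4639  1.5563] along -1.5348701229651678 yaw 1.843736543871477
[-0.136   0.9907  0.0032  0.0011]
```

{"op": "step_arm", "data": {"series": [[0.0017, 0.0005, 0, 0, 0, 0, 1], [0.0017, 0.0005, 0, 0, 0, 0, 1], [0.0017, 0.0005, 0, 0, 0, 0, 1], [0.0017, 0.0005, 0, 0, 0, 0, 1]]}}

```text
time_s: 7.1
tool_pos: [0.5273, -0.185, 0.0472]
tool_rot: [-0.135, 0.991, 0.002, -0.003]
contact_force: [-8.2, -3.0, 6.9]
opening: -0.001
```

```bash
python3 -c "
from h import *; st();print(arm.get_obs()['tool_rot'])"
```

```text
7.1 [ 0.5273 -0.185   0.0472] slide [-0.03    0.0011] F [-8.2005 -3.0069  6.8546] along -8.70670346231975 yaw 1.842493842960205
[-0.1354  0.9908  0.0021 -0.003 ]
```

Force rose to 8.7 N at 84 mm of travel, so it's likely the stop. I'll confirm with a few gentle rows.

{"op": "step_arm", "data": {"series": [[0.0024, 0.0007, 0, 0.002, -0.005, 0, 1], [0.0024, 0.0007, 0, 0.002, -0.005, 0, 1], [0.0024, 0.0007, 0, 0.002, -0.005, 0, 1]]}}

```text
time_s: 7.4
tool_pos: [0.5273, -0.1849, 0.0471]
tool_rot: [-0.134, 0.991, 0.002, -0.002]
contact_force: [-9.3, -3.2, 8.9]
opening: -0.001
```

```bash
python3 -c "
from h import *; st();print(arm.get_obs()['tool_rot'])"
```

```text
7.4 [ 0.5273 -0.1849  0.0471] slide [-0.03    0.0012] F [-9.3251 -3.2006  8.9388] along -9.841905675612091 yaw 1.8400201258544628
[-0.1342  0.9909  0.0023 -0.002 ]
```

Held firm at -0.030 under 9.8 N, so it is at the stop. Backing off along the rail, then up.

{"op": "step_arm", "data": {"series": [[-0.0048, -0.0013, 0, 0, 0, 0, 1], [-0.0145, -0.004, 0, 0, 0, 0, 1], [-0.0193, -0.0054, 0, 0, 0, 0, 1], [0, 0, 0.03, 0, 0, 0, 1], [0, 0, 0.045, 0, 0, 0, 1], [-0.01, -0.03, 0.045, 0, 0, 0, 1], [-0.02, -0.04, 0.03, 0, 0, 0, 1], [0, 0, 0, 0, 0, 0, 1]]}}

```text
time_s: 8.2
tool_pos: [0.4546, -0.2626, 0.1954]
tool_rot: [-0.136, 0.991, 0.003, -0.001]
contact_force: [0.5, 0.7, -0.7]
opening: -0.001
```

Run:
```python
from h import *
st()
for n in("scene","top"): cv2.imwrite(f"pics/{n}9.png",arm.camera(n)[:,:,::-1])
s=cv2.imread("pics/scene9.png")[120:310,110:370]; t=cv2.imread("pics/top9.png")[120:260,140:350]
cv2.imwrite("pics/a9.png",np.hstack([cv2.resize(s,(400,292)),cv2.resize(t,(400,292))]))
# gear carriage change
for n,(r0,r1,c0,c1) in{"top":(125,250,150,215),"scene":(180,300,120,232)}.items():
    a,b=[cv2.imread(f"pics/{n}{k}.png")[r0:r1,c0:c1].astype(int) for k in(0,9)]; print(n,np.abs(a-b).mean(),np.abs(a-b).max())
```

```text
8.2 [ 0.4546 -0.2626  0.1954] slide [-0.1209 -0.0541] F [ 0.4815  0.7211 -0.6921] along 0.6575365426386963 yaw 1.8427503042054592
top 15.942523076923077 22
scene 5.825644841269841 12
```

View pics/a9.png

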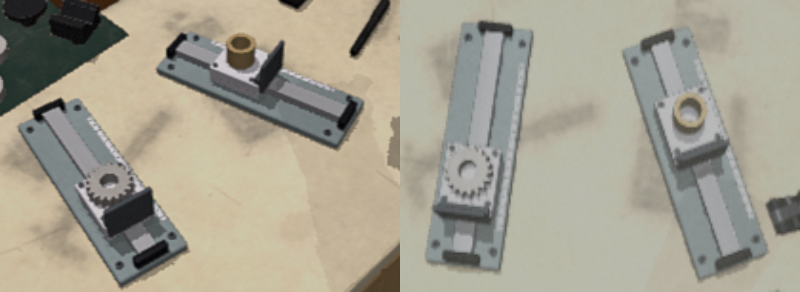

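Both views show the bushing carriage far along the rail with about 60 mm of bare rail ahead (bushing at about (292,174) in the top view). The gear carriage looks unmoved, with only a uniform brightness change, and the arm is clear. One numeric check, then I hand in.

Run:
```python
from h import *
for n,uv in(("top",(292.3,173.7)),("scene",(266,146))): print(n,slide(ray(arm.get_calibration(n),uv,.07)))
print(arm.close_job())
```

```text
top [ 0.0242 -0.0008]
scene [ 0.03   -0.0047]
the job is handed in; nothing more can be done
None
```

I pushed the bushing carriage along its rail by the dark plate, using the shut fingers. It broke free and now rests against the hidden end stop. I then backed the arm off and handed the job in at about 8.3 s.

- **Push:** It took up to about 10.5 N at the readings while stuck, then ran at about 2.5 N. I reached the stop at about 15–20 mm/s.
- **At the stop:** The carriage held still under 9.8 N, after about 84 mm of travel from first contact. Camera estimates put the bushing about 82 to 88 mm from where it started, which agrees. The scene-view estimate is off by about 5 mm sideways, because I read its pixels coarsely.
- **Gear carriage:** It looked unmoved in both final pictures. The before/after picture difference was not zero. I took it to be an overall brightness change and did not measure the gear's position directly.
- **Arm:** It was clear of everything at the end, with contact force near zero.

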